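Open the drop-front spice cabinet on its two slide-out supports

TASK

Open the small slant-front wooden cabinet on the worktop: pull both of its slide-out supports all the way out, and only then lower the flap gently, without letting it drop, until it lies flat on them. The salt shaker stands in the way of one of the supports: first pick it up and stand it upright on the worktop off to one side, left or right, so that it is no longer in front of the cabinet; do not push it with the support. Leave the low tea light, which the supports pass over, and the other things standing about where they are.

Things in the scene. Friction and masses are not known exactly. Their poses are not given: they have to be found in the camera images.
- cabinet: Slant-front wooden cabinet, fixed, 145 deep x 264 wide x 192 high. Origin: on the worktop at the middle of the foot of its upright front face; x points from the front face into the cabinet (away from the robot), y to its left as the robot sees it, z up. The front is upright to 90 mm height, then leans back 30 degrees from vertical up to 192 mm: that part is the closed flap.
- left_support (a joint): Slide of the left support, a wooden bar 18 wide x 40 high, top at 89.5 mm height, at cabinet y = +106 mm, that slides straight out of the front face along cabinet -x. In m: 0 fully in, 0.090 fully out at its stop (over 0.080 counts as fully out); starts 0 to 0.020. About 2 N friction, no spring; stays where it is left.
- right_support (a joint): Slide of the right support, the same bar at cabinet y = -106 mm; same values.
- left_knob (a point): Middle of the head of the left support's dark wooden knob (head 24 mm diameter, 18 mm long, axis along cabinet x; behind it a neck of 14 mm diameter, 30 mm long). 68 mm above the worktop, 39 mm in front of the front face when the support is fully in; moves with it. Free on both sides; can be pinched across cabinet y from above.
- right_knob (a point): The same point on the right support's knob.
- flap (a joint): Hinge of the flap, rad: 0 closed (leans back 30 degrees, stays by its own weight), 0.52 upright, 2.09 level and open (2.02 to 2.17 counts as flat). It rests at about 2.09 on the supports when they are out; unsupported it drops to a stop at 2.62. The hinge has slight friction: past upright the 0.35 kg flap falls unless held.
- flap_hinge (a point): Middle of the flap's hinge axis, on the cabinet's front face at 90 mm height. The axis runs level along cabinet y. The flap panel is 12 mm thick and 238 mm wide and reaches 118 mm from this axis.
- flap_rail (a point): Middle of the flap's grip rail: steel rod, 11 mm diameter, 120 mm long, parallel to the hinge, 40 mm beyond the flap's free edge, 158 mm from the hinge along the flap and 6 mm inward of its outer face. Closed: 224 mm high, 84 mm behind the front face, 32 mm above the cabinet's top. Open level: 96 mm high, 158 mm before the front face. Pinch it from above; it may turn between the fingers.
- salt_shaker: Glass salt shaker with a grey domed cap, 44 mm diameter, 90 mm high, about 0.1 kg, loose, standing about 117 mm in front of the front face before the left or the right support. Origin: centre of its underside; z up. It is out of the way when its centre is more than 155 mm to the cabinet's left or right (cabinet y).
- tea_light: White tea light, 38 mm diameter, only 15 mm high, standing in front of the other support; the support passes above it. Origin: centre of its underside. Leave it there.
- spice_tin: Round tin with a black lid, 69 mm diameter, 70 mm high, beside the cabinet's right side level with its inside. Origin: centre of its underside. Leave it there.
Mind the look-alikes: they are no part of the job. Leave any yellow look-alike of the salt_shaker alone.

How it is judged:
By the outcome, as a careful person would: the job done as asked, in the order asked, and still so for the second after the job is handed in, with the robot touching nothing.
It also fails if it takes over 69 s, if anything falls off the work surface, if the arm or the gripper's body presses on something with over 40 N, if the wrist force passes 120 N, or if a joint passes its speed limit or range.

ROBOT

A 6-joint arm with a two-finger parallel gripper is mounted at the origin on a cart in front of the work surface, level with it; the furniture and walls round the work are solid. World frame = base frame: x ahead of the robot, y to its left, z up, the work surface at z = 0. Lengths are in m, angles in rad, forces in N, time in s.
With the tool pointing down it reaches from about 0.35 to 0.975 m from the base axis. Payload 4.9 kg.
Tool frame: the origin (TCP) lies midway between the tips of the shut fingers; the grasp point (between the pads) lies 19 mm behind it; z points along the fingers, y is the line along which they close (so a half turn about z gives the same grasp; the last joint's range is limited). The gripper opens to 85 mm and grips with 20 to 120 N. Pads are 22 mm wide; open, the fingers measure 114 mm over their backs; the gripper's body (76 mm by 85 mm) begins 54 mm behind the grasp point. The pads swing forward as they close: fully open they stand 13 mm farther back than shut.
Start: joints at [-1.388, 0.053, 1.613, -0, 1.476, -0.119], TCP at [0.186, -0.597, 0.205] pointing down, gripper open.
Joint ranges: [-3.01, 3.01], [-1.01, 2.22], [0.06, 2.58], [-1.02, 4.17], [0.09, 2.62], [-3.14, 3.14]. Speed limits (rad/s): [2.57, 2.57, 3.14, 3.14, 3.14, 3.14].

INTERFACE

Orientations are given as a rotation vector (axis times angle).
In Python, from rig import robot gives the robot as it stands.
- The arm moves only by the tool send_rows, never from a script. Its argument "series" is a list of rows, each a list of 4 numbers: the shift along the tool's x, y, z in m, then the turn about the tool's z in degrees. A call has 1 to 12 rows; each row is the pose to reach, as a shift and turn from the pose commanded when the call began, along the tool's axes at that moment; what a row does not reach only later rows make up. A row lasts 1/10 s, in which the tool goes at most 50 mm and 8.59 degrees, less where a joint would pass 70% of its speed; a pose out of reach is approached as far as the arm can. A call with a gripper value outside its range is refused whole. "grip" is the finger opening in m, from 0 to 0.0854, set as the call begins (left out, the last holds). The fingers move at their own pace and stop on an object; "force" is the grip in N (left out, the last holds). Time passes only in rows, so rows that repeat a pose let the fingers close. It gives the time, the measured TCP pose, the force, the opening and the grip force at its end, in the units of the state.
- robot.get_state(): the state, without advancing time (a new reading comes with each control period).
- robot.camera(name): name is "scene" or "top" or "wrist"; returns the picture (420x560x3 uint8, red, green, blue); there is no depth.
- robot.calibration(name): a dict with "mtx" (3x3 intrinsics, pixels), "dist_coeffs" ([k1, k2, p1, p2, k3] as OpenCV has them; the pictures are not rectified), "rvec" (rotation vector, rad) and "tvec" (3), from world to camera coordinates, as OpenCV has them. Camera axes: x right, y down, z forward; pixel columns grow to the right and rows downward; lengths in m; the calibration is good to about 2 mm. A picture is of the moment at which its call begins: read the wrist's pose just before it. calibration takes no time and is no camera call; for the wrist camera it gives the pose at the moment of the call.
- robot.job_done(): hands the job in; it is judged then, once.
The state is a dict: "time": time; "joint_positions": joint angles; "joint_vel": joint speeds; "joint_efforts": joint torques, N m; "eef_pos": TCP position; "orientation": TCP orientation; "wrist_force": force on the tool from outside, world axes, zero at the start; "ft_torque": the same for the moment, N m; "finger_gap": finger opening in m; "gripper_force": force on a finger pad.
Only numpy, scipy, OpenCV 4.12 (cv2) and the standard library are available. Lean on these libraries where they do the work, as an engineer would, in place of code of your own. Each camera call takes 0.05 s, during which the arm holds its last target. There are 200 camera calls.

## Working session

There is one attempt and no reset: what is moved stays moved. The work goes in short steps, Python scripts to look and compute and a tool call to move; the robot and the scene stay as the last step left them, time stands still between calls to the robot, and variables do not carry over. Pictures are saved under pics/ and viewed, at most 10 in all, crops included, and the job is handed in when it is done.

Besides the shell and the picture viewer there is one more tool, called after "Request:" as name(argument=value, ...), one argument or row to a line, values as JSON. send_rows: Moves the arm, as the interface text tells. Its arguments: {"type":"object","properties":{"series":{"type":"array"},"grip":{"type":"number"},"force":{"type":"number"}},"required":["series"]}

```bash
ls; mkdir -p pics; cat > h.py <<'E'
import numpy as np, cv2
from rig import robot
def cal(n):
    c=robot.calibration(n); return [np.array(c[k],float) for k in("mtx","dist_coeffs","rvec","tvec")]
def ray(n,px,c=None):
    K,d,r,t=c or cal(n); R=cv2.Rodrigues(r)[0]
    u=cv2.undistortPoints(np.array([[px]],float),K,d)[0,0]
    return -R.T@t.ravel(), R.T@np.array([u[0],u[1],1])
def onz(n,px,z,c=None):
    o,v=ray(n,px,c); return o+v*(z-o[2])/v[2]
def proj(n,P,c=None):
    K,d,r,t=c or cal(n); return cv2.projectPoints(np.array(P,float).reshape(-1,3),r,t,K,d)[0][:,0]
def snap(n,f):
    im=cv2.cvtColor(robot.camera(n),cv2.COLOR_RGB2BGR); cv2.imwrite(f"pics/{f}.png",im); return im
E
python3 - <<'E'
from h import *
a=snap("scene","s0");b=snap("top","t0")
s=robot.get_state();print(s["time"],s["eef_pos"],s["orientation"])
for n in("scene","top"):print(n,ray(n,(280,210)))
E
```

```text
pics
0.1 [ 0.18567019 -0.59612963  0.2033587 ] [-3.10402030e+00 -4.71967914e-01  8.28044859e-05]
scene (array([0.19346307, 0.51376304, 0.6888426 ]), array([ 0.3754669 , -0.68623247, -0.62337068]))
top (array([ 0.38683795, -0.08048854,  1.09663067]), array([ 0.17663494, -0.0309629 , -0.98380534]))
```

View pics/s0.png

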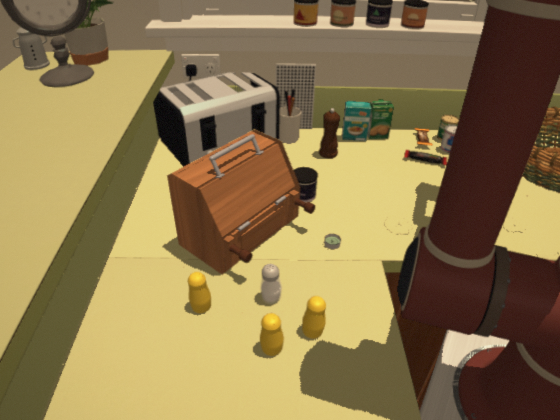

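View pics/t0.png

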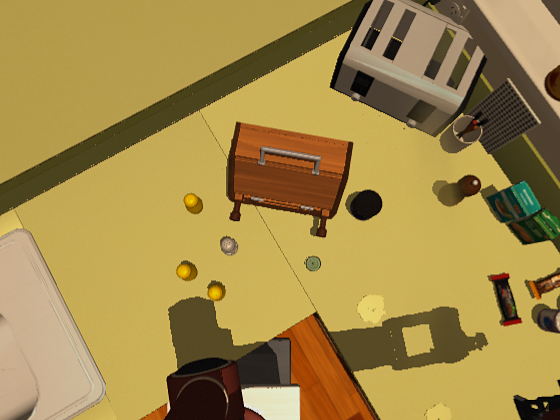

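The scene view shows the grey-capped salt shaker at about (270,285), which is (229,245) in the top view. Three yellow look-alikes are at scene (199,292), (271,333) and (315,315). The shaker is the grey one standing before the left support. The tea light is at scene (333,241) and top (313,264). In the top view the knobs are near (235,214) and (321,228), and the rail runs from (262,160) to (319,170). I'll confirm this in one enlarged crop.

```bash
python3 - <<'E'
from h import *
b=cv2.imread("pics/t0.png")
c=cv2.resize(b[112:302,170:423],None,fx=3.15,fy=3.15,interpolation=cv2.INTER_CUBIC);cv2.imwrite("pics/c0.png",c);print(c.shape)
ct=cal("top")
for n,p,z in[("shaker cap",(229,244),.085),("tea",(313,264),.015),("Lknob",(235,214),.07),("Rknob",(321,228),.07),("railL",(262,160),.224),("railR",(319,170),.224),("tin",(367,204),.07),("y1",(193,201),.085),("y2",(186,270),.085),("y3",(216,291),.085)]:
    print(n,onz("top",p,z,ct).round(4))
for n,p,z in[("shaker cap",(270,270),.083),("tea",(333,240),.012),("y1",(197,279),.083)]: print(n,onz("scene",p,z).round(4))
E
```

```text
(598, 797, 3)
shaker cap [0.4874 0.0085 0.085 ]
tea [ 0.4431 -0.1963  0.015 ]
Lknob [ 0.5616 -0.0037  0.07  ]
Rknob [ 0.5267 -0.2117  0.07  ]
railL [ 0.6507 -0.0708  0.224 ]
railR [ 0.629  -0.1908  0.224 ]
tin [ 0.5856 -0.3262  0.07  ]
y1 [0.5908 0.0958 0.085 ]
y2 [0.4273 0.1074 0.085 ]
y3 [0.3788 0.037  0.085 ]
shaker cap [0.4844 0.0162 0.083 ]
tea [ 0.4416 -0.1974  0.012 ]
y1 [0.5895 0.1059 0.083 ]
```

View pics/c0.png

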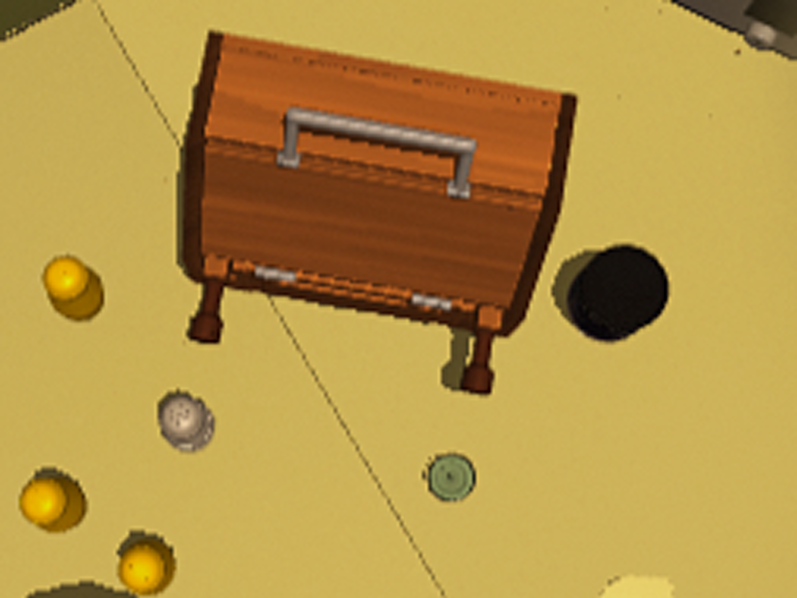

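The crop confirms the target: the only grey-capped, glass-bodied shaker is at crop (183,416), in line with the left knob at (206,328). The other three are plain yellow. Rail ends are at crop (288,118) and (474,148), and the right knob is at (478,378). Next I work out the cabinet frame.

```bash
cat >> h.py <<'E'
def cab():
    ct=cal("top"); q=lambda x,y,z:onz("top",(x/3.15+170-.34,y/3.15+112-.34),z,ct)
    A,B=q(289,119,.224),q(473,147,.224); d=(A-B)[:2]; yv=d/np.linalg.norm(d); xv=np.array([yv[1],-yv[0]])
    o=(A+B)[:2]/2-.084*xv
    return o,xv,yv,np.linalg.norm(d)
def tocab(P):
    o,x,y,_=cab(); return np.array([(P[:2]-o)@x,(P[:2]-o)@y])
def toworld(c):
    o,x,y,_=cab(); return o+c[0]*x+c[1]*y
def rel(xy,z,yaw=None):
    "shift in tool axes to reach world xy,z; yaw = wanted direction (deg) of tool y line, mod 180"
    s=robot.get_state(); R=cv2.Rodrigues(np.array(s["orientation"]))[0]
    d=R.T@(np.array([xy[0],xy[1],z])-s["eef_pos"])
    t=None
    if yaw is not None:
        cur=np.degrees(np.arctan2(R[1,1],R[0,1])); t=-((yaw-cur+90)%180-90)
    return d.round(4),t
E
python3 - <<'E'
from h import *
ct=cal("top");o,x,y,l=cab();print("cab",o,x,y,"raillen",l,"yaw y",np.degrees(np.arctan2(y[1],y[0])))
q=lambda a,b,z:onz("top",(a/3.15+169.66,b/3.15+111.66),z,ct)
for n,a,b,z in[("shaker",183,416,.09),("tea",450,477,.015),("Lk",206,328,.074),("Rk",478,380,.074),("tin",625,292,.07),("y1",66,276,.09),("y2",43,500,.09),("y3",144,566,.09),("capL",213,34,.192),("capR",572,96,.192),("footR",512,334,.09),("L sup front top",216,275,.0895),("R sup",489,327,.0895)]:
    P=q(a,b,z);print(n,P.round(3),tocab(P).round(3))
print("park",rel((.5,0),.2,np.degrees(np.arctan2(y[1],y[0]))), cv2.Rodrigues(np.array(robot.get_state()["orientation"]))[0].round(2))
for p in [(-.117,.106),(-.039,.106),(-.12,-.24)]:print(p,toworld(p))
E
```

```text
cab [ 0.58125136 -0.11830162] [ 0.98784413 -0.15544763] [0.15544763 0.98784413] raillen 0.12514980912657359 yaw y 81.05724183582522
shaker [0.488 0.011 0.09 ] [-0.113  0.113]
tea [ 0.445 -0.195  0.015] [-0.122 -0.097]
Lk [ 0.557 -0.004  0.074] [-0.042  0.109]
Rk [ 0.516 -0.212  0.074] [-0.05  -0.103]
tin [ 0.585 -0.329  0.07 ] [ 0.036 -0.207]
y1 [0.594 0.101 0.09 ] [-0.021  0.218]
y2 [0.426 0.113 0.09 ] [-0.189  0.204]
y3 [0.378 0.038 0.09 ] [-0.225  0.123]
capL [ 0.747 -0.016  0.192] [0.148 0.127]
capR [ 0.702 -0.268  0.192] [ 0.142 -0.129]
footR [ 0.549 -0.237  0.09 ] [-0.014 -0.122]
L sup front top [ 0.595 -0.012  0.089] [-0.003  0.107]
R sup [ 0.554 -0.219  0.089] [-0.011 -0.104]
park (array([ 0.4773, -0.4758,  0.0044]), np.float64(26.234034756729272)) [[ 0.95  0.3  -0.  ]
 [ 0.3  -0.95  0.  ]
 [ 0.   -0.   -1.  ]]
(-0.117, 0.106) [0.48215104 0.00459724]
(-0.039, 0.106) [ 0.55920288 -0.00752768]
(-0.12, -0.24) [ 0.42540263 -0.33673049]
```

Request:
send_rows(
  series=[
    [0.05,-0.05,0,6],
    [0.1,-0.1,0,12],
    [0.14,-0.14,0,20],
    [0.18,-0.18,0,26.5],
    [0.21,-0.22,0,26.5],
    [0.25,-0.26,0,26.5],
    [0.28,-0.29,0,26.5],
    [0.32,-0.33,0,26.5],
    [0.35,-0.36,0,26.5],
    [0.38,-0.4,0,26.5],
    [0.42,-0.43,0,26.5],
    [0.44,-0.46,0,26.5],
  ],
  grip=0.085,
)

```text
time: 1.3
eef_pos: [0.4545, -0.0584, 0.2043]
orientation: [3.131, -0.252, 0.001]
wrist_force: [0.8, -1.4, 1.0]
finger_gap: 0.085
gripper_force: 0.0
```

```bash
python3 - <<'E'
from h import *
b=snap("wrist","w1");cw=cal("wrist")
print(proj("wrist",[[.487,.011,.09]],cw))
hsv=cv2.cvtColor(b,cv2.COLOR_BGR2HSV)
print(rel((.487,.011),.15,81),robot.get_state()["eef_pos"])
E
```

```text
[[198.86815106 181.32251071]]
(array([ 0.0208, -0.0663,  0.0546]), np.float64(0.23074372719435132)) [ 0.45626687 -0.05166772  0.20421095]
```

View pics/w1.png

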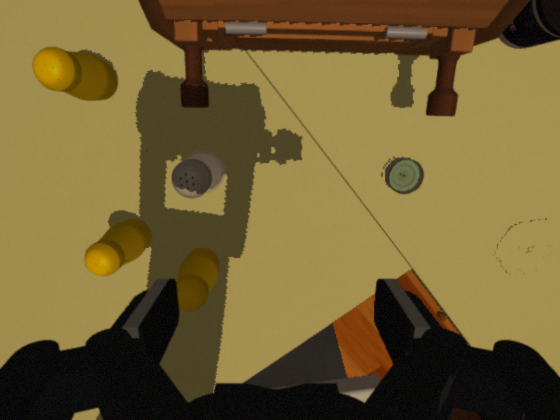

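The wrist view shows the shaker cap at (190,179), the left knob head at (194,95), the right knob head at (442,103) and the tea light at (404,176). I'll re-estimate from here.

```bash
python3 - <<'E'
from h import *
cw=cal("wrist")
for n,p,z in[("cap",(190,179),.088),("Lk",(194,84),.080),("Lkfront",(194,106),.068),("Rkfront",(442,115),.068),("Rk",(444,92),.08),("tea",(404,175),.013),("Lsup",(187,39),.0895),("Rsup",(461,48),.0895)]:
    P=onz("wrist",p,z,cw);print(n,P.round(4),tocab(P).round(4))
P=onz("wrist",(190,179),.088,cw)
print(rel(P,.036,81))
E
```

```text
cap [0.4898 0.0186 0.088 ] [-0.1116  0.121 ]
Lk [5.645e-01 3.000e-04 8.000e-02] [-0.035   0.1146]
Lkfront [0.5484 0.0068 0.068 ] [-0.0518  0.1185]
Rkfront [ 0.509  -0.2041  0.068 ] [-0.0581 -0.096 ]
Rk [ 0.5279 -0.2006  0.08  ] [-0.0399 -0.0896]
tea [ 0.4486 -0.1877  0.013 ] [-0.1203 -0.0891]
Lsup [ 0.5959 -0.0034  0.0895] [-0.0034  0.1158]
Rsup [ 0.5585 -0.21    0.0895] [-0.0082 -0.0941]
(array([ 0.0223, -0.0736,  0.1687]), np.float64(0.23074372719435132))
```

Request:
send_rows(
  series=[
    [0.01,-0.035,0.02,0],
    [0.02,-0.068,0.03,0],
    [0.02,-0.068,0.03,0],
    [0.02,-0.068,0.03,0],
  ],
)

```text
time: 1.75
eef_pos: [0.4842, 0.004, 0.1737]
orientation: [3.131, -0.249, -0.003]
wrist_force: [-0.2, -0.6, 0.2]
finger_gap: 0.0851
gripper_force: 0.0
```

```bash
python3 - <<'E'
from h import *
cw=cal("wrist");b=snap("wrist","w2")
h=cv2.cvtColor(b,cv2.COLOR_BGR2HSV)
def blobs(m,n,mn=60):
    k,l,s,c=cv2.connectedComponentsWithStats(m.astype(np.uint8))
    for i in range(1,k):
        if s[i,4]>mn:print(n,s[i],c[i].round(1))
blobs((h[...,1]<75)&(h[...,2]>50)&(h[...,2]<230)&(np.arange(420)[:,None]<330),"grey",150)
blobs((h[...,2]<75)&((h[...,0]<12)|(h[...,0]>170))&(np.arange(420)[:,None]<300)&(h[...,1]>60),"dark",200)
s=robot.get_state();print(s["eef_pos"],proj("wrist",[[.489,.014,.09],[.489,.014,0]],cw))
E
```

```text
grey [319  42  45  13 517] [340.9  48.3]
grey [493  49  45  14 490] [515.2  55.4]
grey [252 192  25  26 171] [265.1 204.2]
grey [123 279  45  51 592] [144.2 305.6]
grey [386 280  43  50 582] [408.  306.2]
dark [ 258   63   29   69 1146] [272.2 100.9]
dark [ 519   72   41   70 1306] [541.1 112.7]
[0.48443646 0.0032753  0.17431982] [[262.96736324 211.13035382]
 [266.03634099 186.80563777]]
```

View pics/w2.png

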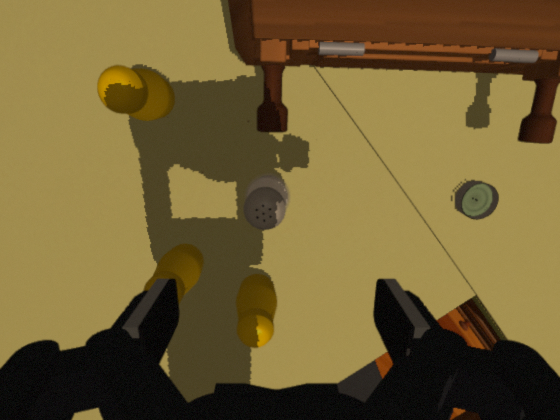

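The cap is at (263,212), as predicted for a shaker at (0.489, 0.014). The left knob's front end is at (271,131) and the right's at (537,142).

```bash
python3 - <<'E'
from h import *
cw=cal("wrist")
for n,p,z in[("Lkfront",(271,131),.068),("Lkback top",(271,105),.080),("Rkfront",(537,142),.068),("tea",(478,201),.013),("Lsup",(274,50),.0895),("Rsup",(547,61),.0895)]:
    P=onz("wrist",p,z,cw);print(n,P.round(4),tocab(P).round(4))
print(rel((.489,.014),.036,80.5))
print(rel((.489,.014),.036,80.5)[0]-rel((.43,-.335),.036,80.5)[0])
E
```

```text
Lkfront [ 0.5468 -0.0023  0.068 ] [-0.0521  0.1093]
Lkback top [ 0.5658 -0.0056  0.08  ] [-0.0328  0.109 ]
Rkfront [ 0.5052 -0.2142  0.068 ] [-0.0602 -0.1065]
tea [ 0.4435 -0.1975  0.013 ] [-0.1237 -0.0996]
Lsup [ 0.6007 -0.0135  0.0895] [0.003  0.1065]
Rsup [ 0.5656 -0.2025  0.0895] [-0.0024 -0.0856]
(array([ 0.0029, -0.0114,  0.1383]), np.float64(0.30708484466117625))
[ 2.50e-03 -3.54e-01 -2.00e-04]
```

Request:
send_rows(
  series=[
    [0.004,-0.011,0.04,0],
    [0.004,-0.011,0.08,0],
    [0.004,-0.011,0.12,0],
    [0.004,-0.011,0.138,0],
    [0.004,-0.011,0.138,0],
    [0.004,-0.011,0.138,0],
  ],
)

```text
time: 2.4
eef_pos: [0.491, 0.0128, 0.0375]
orientation: [3.131, -0.255, 0.002]
wrist_force: [0.7, -0.1, -0.2]
finger_gap: 0.0846
gripper_force: 0.0
```

Request:
send_rows(
  series=[
    [0,0,0,0],
    [0,0,0,0],
    [0,0,0,0],
    [0,0,0,0],
    [0,0,0,0],
    [0,0,0,0],
  ],
  grip=0.03,
  force=25,
)

```text
time: 3.0
eef_pos: [0.4913, 0.0136, 0.0376]
orientation: [3.131, -0.252, 0.003]
wrist_force: [-0.7, -0.9, 5.0]
finger_gap: 0.0324
gripper_force: 24.9
```

Request:
send_rows(
  series=[
    [0,0,-0.01,0],
    [0,0,-0.03,0],
    [0,0,-0.06,0],
    [0,0,-0.1,0],
    [0,0,-0.12,0],
    [0,0,-0.12,0],
    [0,0,-0.12,0],
  ],
)

```text
time: 3.7
eef_pos: [0.4899, 0.0139, 0.1558]
orientation: [-3.131, 0.252, 0.001]
wrist_force: [0.7, 0.0, -1.9]
finger_gap: 0.0322
gripper_force: 25.2
```

```bash
python3 - <<'E'
from h import *
a=snap("scene","s1");s=robot.get_state()
print(s["eef_pos"],s["wrist_force"],s["finger_gap"],s["gripper_force"])
p=proj("scene",[s["eef_pos"]])[0];print(p);x,y=p.astype(int)
c=cv2.resize(a[max(0,y-90):y+90,max(0,x-110):x+110],None,fx=3,fy=3);cv2.imwrite("pics/c1.png",c)
print(rel((.43,-.335),.158,80.5))
E
```

```text
[0.48921013 0.01398131 0.15464298] [-0.76645194 -0.01373502 -0.97626851] 0.031899438639602117 25.17042193819293
[268.46255132 240.72202235]
(array([-0.0027,  0.354 , -0.0033]), np.float64(0.2993778646878127))
```

View pics/c1.png

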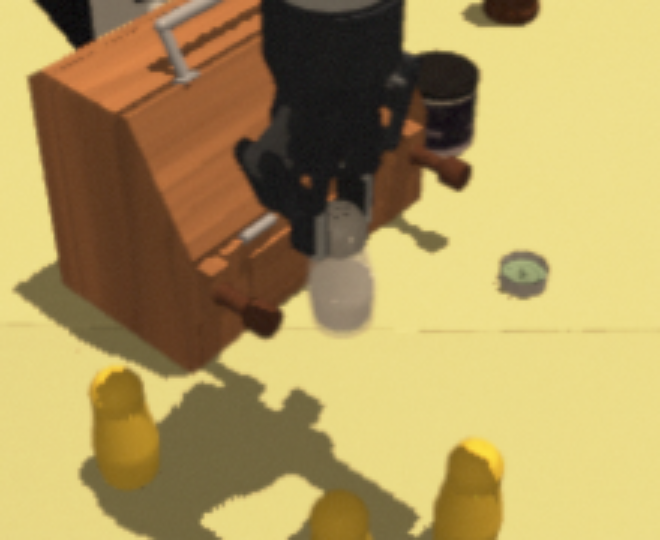

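The shaker is held upright by its waist at crop (340,270), clear of everything. I'll carry it to the right.

Request:
send_rows(
  series=[
    [-0.003,0.02,0,0],
    [-0.003,0.05,0,0],
    [-0.003,0.09,0,0],
    [-0.003,0.13,0,0],
    [-0.003,0.17,0,0],
    [-0.003,0.21,0,0],
    [-0.003,0.25,0,0],
    [-0.003,0.29,0,0],
    [-0.003,0.32,0,0],
    [-0.003,0.345,0,0],
    [-0.003,0.354,0,0],
    [-0.003,0.354,0,0],
  ],
)

```text
time: 4.95
eef_pos: [0.4298, -0.335, 0.1543]
orientation: [-3.129, 0.255, 0.004]
wrist_force: [0.3, 0.5, -2.3]
finger_gap: 0.0321
gripper_force: 25.2
```

Request:
send_rows(
  series=[
    [0,0,0.03,0],
    [0,0,0.06,0],
    [0,0,0.085,0],
    [0,0,0.1,0],
    [0,0,0.108,0],
    [0,0,0.113,0],
    [0,0,0.116,0],
    [0,0,0.118,0],
    [0,0,0.118,0],
    [0,0,0.118,0],
  ],
)

```text
time: 5.95
eef_pos: [0.4311, -0.3356, 0.0392]
orientation: [3.131, -0.252, 0.001]
wrist_force: [0.5, -0.4, -1.6]
finger_gap: 0.0322
gripper_force: 25.2
```

Request:
send_rows(
  series=[
    [0,0,0.001,0],
    [0,0,0.0015,0],
    [0,0,0.002,0],
    [0,0,0.002,0],
  ],
)

```text
time: 6.35
eef_pos: [0.4314, -0.3358, 0.0377]
orientation: [3.131, -0.252, 0.002]
wrist_force: [-1.3, 0.4, 6.2]
finger_gap: 0.0323
gripper_force: 25.7
```

Request:
send_rows(
  series=[
    [0,0,0,0],
    [0,0,0,0],
    [0,0,0,0],
    [0,0,0,0],
    [0,0,0,0],
  ],
  grip=0.085,
)

```text
time: 6.85
eef_pos: [0.4307, -0.3351, 0.0363]
orientation: [-3.131, 0.252, 0.001]
wrist_force: [-0.5, -0.1, 0.5]
finger_gap: 0.0854
gripper_force: 0.0
```

Request:
send_rows(
  series=[
    [0,0,-0.02,0],
    [0,0,-0.06,0],
    [0,0,-0.1,0],
    [0,0,-0.13,0],
    [0,0,-0.13,0],
    [0,0,-0.13,0],
  ],
)

```text
time: 7.45
eef_pos: [0.4311, -0.3355, 0.1672]
orientation: [3.13, -0.252, 0.002]
wrist_force: [-0.6, -0.2, -0.4]
finger_gap: 0.0851
gripper_force: 0.0
```

```bash
python3 - <<'E'
from h import *
cw=cal("wrist");b=snap("wrist","w3")
print(robot.get_state()["eef_pos"])
# left knob head grasp: front end at cab -.0521 -> middle -.043 ; right front -.060 -> -.051
for c in [(-.043,.109),(-.051,-.106)]:
    w=toworld(c);print(w,rel(w,.045,80.5))
print(proj("wrist",[[.43,-.335,.09]],cw))
cv2.imwrite("pics/w3.png",b)
E
```

```text
[ 0.43037384 -0.3348064   0.16556635]
[ 0.55571785 -0.00394236] (array([ 0.0709, -0.3466,  0.1208]), np.float64(0.29088396241019154))
[ 0.51439386 -0.21508526] (array([ 0.0639, -0.1315,  0.1206]), np.float64(0.29088396241019154))
[[276.29595213 219.22913402]]
```

View pics/w3.png

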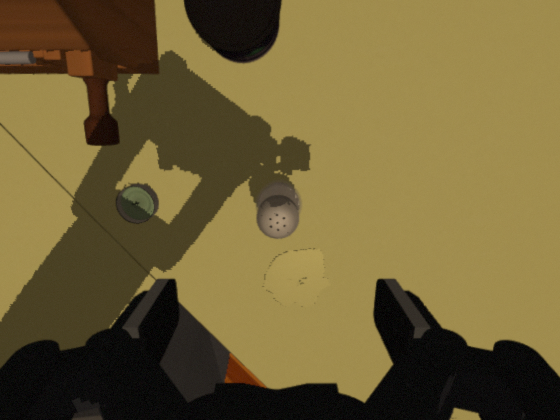

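The shaker stands upright at (278,218), and the right knob's front end is at (102,144). Next I refine the right knob position.

```bash
python3 - <<'E'
from h import *
cw=cal("wrist")
P=onz("wrist",(102,144),.066,cw);Q=onz("wrist",(98,100),.075,cw);print(P,tocab(P),Q,tocab(Q))
w=toworld((-.052,-.105));print(w,rel(w,.047,80.5))
E
```

```text
[ 0.50502005 -0.20813111  0.066     ] [-0.06134087 -0.10058752] [ 0.53607957 -0.21935695  0.075     ] [-0.02891387 -0.10684877]
[ 0.51356146 -0.21394197] (array([ 0.0629, -0.1325,  0.1186]), np.float64(0.29088396241019154))
```

Request:
send_rows(
  series=[
    [0.02,-0.04,0,0.3],
    [0.04,-0.08,0,0.3],
    [0.055,-0.115,0,0.3],
    [0.061,-0.134,0.01,0.3],
    [0.061,-0.134,0.04,0.3],
    [0.061,-0.134,0.08,0.3],
    [0.061,-0.134,0.11,0.3],
    [0.061,-0.134,0.119,0.3],
    [0.061,-0.134,0.119,0.3],
    [0.061,-0.134,0.119,0.3],
  ],
  grip=0.06,
)

```text
time: 8.5
eef_pos: [0.513, -0.2131, 0.0483]
orientation: [3.13, -0.261, 0.001]
wrist_force: [-0.6, 0.2, 0.3]
finger_gap: 0.0603
gripper_force: 0.0
```

Request:
send_rows(
  series=[
    [0,0,0,0],
    [0,0,0,0],
    [0,0,0,0],
    [0,0,0,0],
    [0,0,0,0],
  ],
  grip=0.01,
  force=30,
)

```text
time: 9.0
eef_pos: [0.5135, -0.2123, 0.049]
orientation: [-3.13, 0.26, -0.003]
wrist_force: [-0.3, 3.9, 5.2]
finger_gap: 0.0155
gripper_force: 26.3
```

Request:
send_rows(
  series=[
    [-0.004,0,0,0],
    [-0.01,0,0,0],
    [-0.015,0,0,0],
    [-0.02,0,0,0],
    [-0.02,0,0,0],
  ],
)

```text
time: 9.5
eef_pos: [0.4936, -0.2088, 0.049]
orientation: [-3.13, 0.261, -0.004]
wrist_force: [0.8, 5.5, 5.9]
finger_gap: 0.0153
gripper_force: 26.7
```

```bash
python3 - <<'E'
from h import *
a=snap("scene","s2");s=robot.get_state()
print(s["eef_pos"],s["wrist_force"],s["finger_gap"],s["gripper_force"])
p=proj("scene",[s["eef_pos"]])[0];print(p);x,y=p.astype(int)
c=cv2.resize(a[y-75:y+50,x-80:x+80],None,fx=4.5,fy=4.5);cv2.imwrite("pics/c2.png",c)
E
```

```text
[ 0.4936247  -0.20875508  0.04898643] [0.25672365 6.24598808 5.97900278] 0.015615293013866424 26.850669305185875
[315.90842892 217.57529685]
```

View pics/c2.png

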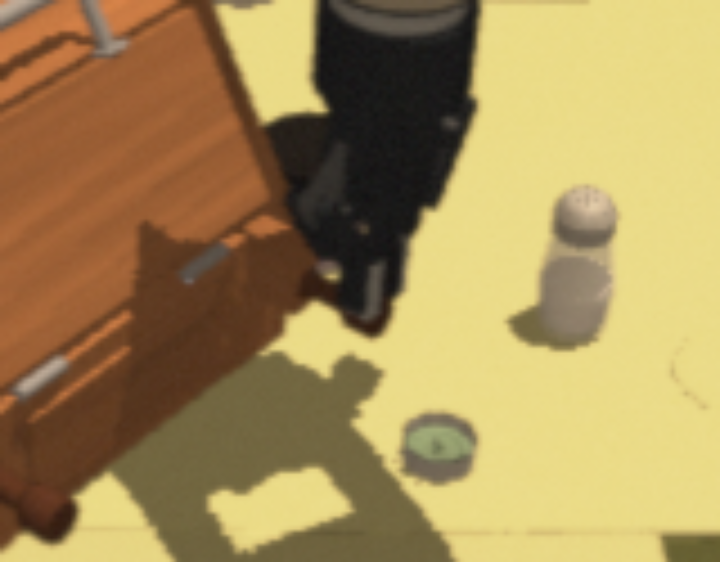

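```bash
python3 - <<'E'
from h import *
a0=cv2.imread("pics/s0.png");a=cv2.imread("pics/s2.png")
cs=cal("scene")
for f in [-.06,-.07,-.08,-.09]:
    w=toworld((f,-.105)); print(f,proj("scene",[[*w,.068]],cs).round(1))
c=np.hstack([cv2.resize(i[175:235,275:355],None,fx=5,fy=5,interpolation=cv2.INTER_CUBIC) for i in(a0,a)])
cv2.imwrite("pics/c3.png",c)
E
```

```text
-0.06 [[312.5 208.6]]
-0.07 [[316.1 210.3]]
-0.08 [[319.7 212.1]]
-0.09 [[323.3 213.8]]
```

View pics/c3.png

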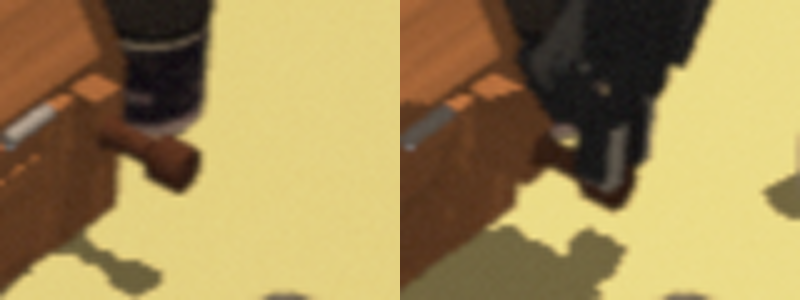

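Comparing before and after, the head front moved from (313,208) to (319,213). That is about 20 mm, so the support follows. I'll pull on to the stop.

Request:
send_rows(
  series=[
    [-0.006,0,0,0],
    [-0.015,0,0,0],
    [-0.024,0,0,0],
    [-0.033,0,0,0],
    [-0.042,0,0,0],
    [-0.048,0,0,0],
    [-0.053,0,0,0],
    [-0.056,0,0,0],
    [-0.058,0,0,0],
    [-0.06,0,0,0],
    [-0.06,0,0,0],
  ],
)

```text
time: 10.65
eef_pos: [0.4352, -0.1981, 0.0492]
orientation: [-3.128, 0.261, -0.006]
wrist_force: [2.4, 9.2, 8.2]
finger_gap: 0.0155
gripper_force: 27.2
```

Request:
send_rows(
  series=[
    [-0.002,-0.001,0,0],
    [-0.004,-0.002,0,0],
    [-0.006,-0.002,0,0],
    [-0.006,-0.002,0,0],
  ],
)

```text
time: 11.05
eef_pos: [0.4327, -0.198, 0.0518]
orientation: [3.128, -0.261, 0.018]
wrist_force: [6.6, 3.4, 10.5]
finger_gap: 0.01
gripper_force: 6.3
```

Request:
send_rows(
  series=[
    [0,0,0,0],
    [0,0,0,0],
    [0,0,0,0],
    [0,0,-0.03,0],
    [0,0,-0.08,0],
    [-0.01,0,-0.12,0],
    [-0.02,0,-0.14,0],
    [-0.02,0,-0.14,0],
    [-0.02,0,-0.14,0],
  ],
  grip=0.06,
)

```text
time: 11.95
eef_pos: [0.4078, -0.1931, 0.1866]
orientation: [-3.131, 0.261, 0.001]
wrist_force: [-1.0, -0.2, 0.1]
finger_gap: 0.0599
gripper_force: 0.0
```

```bash
cat >> h.py <<'E'
def dark(n,im,c,f):
    "find head front line pixel near cab point: dark-brown mask blob around expected knob"
    h=cv2.cvtColor(im,cv2.COLOR_BGR2HSV); m=((h[...,2]<95)&((h[...,0]<14)|(h[...,0]>170))&(h[...,1]>90)).astype(np.uint8)
    k,l,s,ce=cv2.connectedComponentsWithStats(m)
    p=proj(n,[[*toworld(c),.068]])[0]; print("expect",p.round(1))
    for i in range(1,k):
        if s[i,4]>80 and np.hypot(*(ce[i]-p))<90: print(s[i],ce[i].round(1))
E
python3 - <<'E'
from h import *
cw=cal("wrist");b=snap("wrist","w4");t=snap("top","t4")
print(robot.get_state()["eef_pos"],cal("wrist")[3]-cw[3])
dark("wrist",b,(-.138,-.105),0)
cv2.imwrite("pics/w4c.png",np.hstack([b,cv2.resize(t[180:300,200:300],(240,288)).repeat(1,0)[:,:] if 0 else cv2.resize(t[150:290,200:340],(240,420))]))
E
```

```text
[ 0.40731578 -0.19260386  0.18505351] [ 0.00059617 -0.00110365 -0.0004383 ]
expect [282.  178.4]
[ 263  115   28   68 1188] [276.2 154. ]
```

View pics/w4c.png

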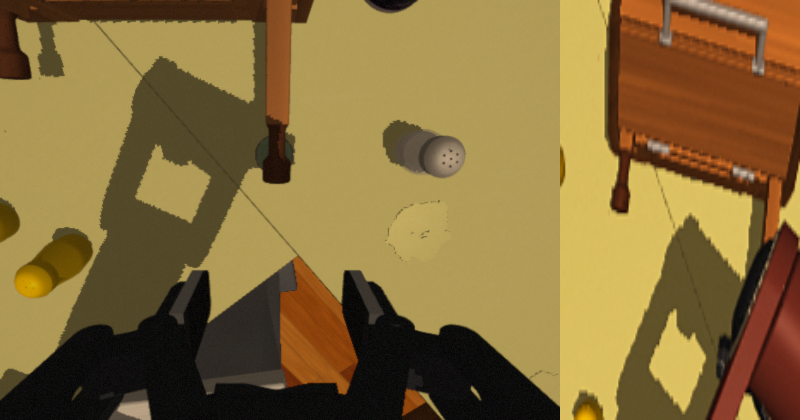

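This view shows the right support out, with its knob front at (277,183). That matches full extension, predicted at (282,178). The shaker stands at (444,157), and the left knob is at (14,60). Next, the left knob.

```bash
python3 - <<'E'
from h import *
cw=cal("wrist")
P=onz("wrist",(277,183),.066,cw);print(tocab(P))
P=onz("wrist",(14,79),.066,cw);print("L front",P,tocab(P))
w=toworld((-.046,.109));print(w,rel(w,.187,80.5),rel(w,.043,80.5))
E
```

```text
[-0.14237235 -0.10071618]
L front [ 5.44807914e-01 -4.26759026e-04  6.60000000e-02] [-0.05432381  0.11077694]
[ 0.55275432 -0.00347601] (array([ 0.1122, -0.2106, -0.002 ]), np.float64(-0.012079081085971666)) (array([ 0.1127, -0.2103,  0.142 ]), np.float64(-0.012079081085971666))
```

Request:
send_rows(
  series=[
    [0.02,-0.04,0,0],
    [0.045,-0.08,0,0],
    [0.065,-0.12,0,0],
    [0.085,-0.16,0,0],
    [0.105,-0.195,0,0],
    [0.112,-0.211,0,0],
    [0.112,-0.211,0.03,0],
    [0.112,-0.211,0.07,0],
    [0.112,-0.211,0.11,0],
    [0.112,-0.211,0.135,0],
    [0.112,-0.211,0.143,0],
    [0.112,-0.211,0.143,0],
  ],
  grip=0.055,
)

```text
time: 13.25
eef_pos: [0.5517, -0.0037, 0.0422]
orientation: [-3.131, 0.261, 0.007]
wrist_force: [0.1, -0.4, 0.5]
finger_gap: 0.0549
gripper_force: 0.0
```

Request:
send_rows(
  series=[
    [0,0,0,0],
    [0,0,0,0],
    [0,0,0,0],
    [0,0,0,0],
    [0,0,0,0],
  ],
  grip=0.01,
  force=30,
)

```text
time: 13.75
eef_pos: [0.5551, -0.0043, 0.0466]
orientation: [3.13, -0.26, 0.006]
wrist_force: [-0.3, -3.0, 6.3]
finger_gap: 0.0188
gripper_force: 26.6
```

Request:
send_rows(
  series=[
    [-0.006,0,0,0],
    [-0.015,0,0,0],
    [-0.024,0,0,0],
    [-0.033,0,0,0],
    [-0.042,0,0,0],
    [-0.051,0,0,0],
    [-0.06,0,0,0],
    [-0.066,0,0,0],
    [-0.072,0,0,0],
    [-0.076,0,0,0],
    [-0.08,0,0,0],
    [-0.08,0,0,0],
  ],
)

```text
time: 14.95
eef_pos: [0.4758, 0.0102, 0.0465]
orientation: [-3.129, 0.26, -0.006]
wrist_force: [-0.3, 0.8, 9.4]
finger_gap: 0.0184
gripper_force: 27.8
```

Request:
send_rows(
  series=[
    [-0.002,0,0,0],
    [-0.004,0,0,0],
    [-0.006,0,0,0],
    [-0.006,0,0,0],
  ],
)

```text
time: 15.35
eef_pos: [0.4739, 0.0105, 0.0482]
orientation: [-3.13, 0.261, -0.021]
wrist_force: [8.7, 0.3, 6.5]
finger_gap: 0.0166
gripper_force: 26.1
```

Request:
send_rows(
  series=[
    [0.005,0,0,0],
    [0.005,0,0,0],
    [0.005,0,0,0],
    [0.005,0,-0.03,0],
    [0,0,-0.08,0],
    [-0.01,0,-0.13,0],
    [-0.02,0,-0.18,0],
    [-0.02,0,-0.21,0],
    [-0.02,0,-0.21,0],
    [-0.02,0,-0.21,0],
  ],
  grip=0.06,
)

```text
time: 16.35
eef_pos: [0.4487, 0.014, 0.2543]
orientation: [-3.131, 0.26, 0.0]
wrist_force: [0.9, 0.2, 0.1]
finger_gap: 0.06
gripper_force: 0.0
```

```bash
python3 - <<'E'
from h import *
cw=cal("wrist");b=snap("wrist","w5");print(robot.get_state()["eef_pos"])
h=cv2.cvtColor(b,cv2.COLOR_BGR2HSV); m=((h[...,2]<95)&((h[...,0]<14)|(h[...,0]>170))&(h[...,1]>90)).astype(np.uint8)
k,l,s,ce=cv2.connectedComponentsWithStats(m)
for i in range(1,k):
    if s[i,4]>150:
        x,y,w,hh,a=s[i];r=y+hh-1;cx=np.where(l[r-4]==i)[0].mean() 
        print(s[i],ce[i].round(0),tocab(onz("wrist",(cx,r),.066,cw)).round(4))
# rail: grey pixels
g=((h[...,1]<60)&(h[...,2]>90)&(np.arange(420)[:,None]<260)).astype(np.uint8)
k,l,s,ce=cv2.connectedComponentsWithStats(g)
for i in range(1,k):
    if s[i,4]>150: print("grey",s[i],ce[i].round(0))
o,x,y,_=cab()
print("rail exp",proj("wrist",[[*toworld((.084,v)),.224] for v in(-.06,0,.06)],cw).round(0).tolist())
E
```

```text
[0.44810885 0.01407331 0.25278399]
[ 248    0  312  177 6750] [426.  52.] [-0.141  -0.1031]
[348   9  87   9 216] [391.  14.] [0.0113 0.0149]
[347  21  70   6 244] [380.  23.] [0.0036 0.0126]
[265 110  21  63 714] [275. 150.] [-0.1352  0.1105]
[ 427  245  133  164 3368] [484. 315.] [-0.4675 -0.2794]
[423 392  22  28 185] [432. 411.] [-0.4793 -0.1046]
grey [314  15  33   9 215] [330.  19.]
grey [450  19  33  10 209] [465.  24.]
rail exp [[627.0, -225.0], [509.0, -238.0], [382.0, -245.0]]
```

```bash
python3 - <<'E'
from h import *
s=robot.get_state();print(np.round(s["joint_positions"],2))
w=toworld((.084,0));print(w,rel(w,.28,-10))
print("scene rail exp",proj("scene",[[*toworld((.084,v)),.224] for v in(-.06,0,.06)]).round(1).tolist())
a=cv2.imread("pics/s0.png");h=cv2.cvtColor(a,cv2.COLOR_BGR2HSV)
g=((h[...,1]<70)&(h[...,2]>80)).astype(np.uint8);g[:130]=0;g[180:]=0;g[:,:195]=0;g[:,275:]=0
k,l,ss,ce=cv2.connectedComponentsWithStats(g)
for i in range(1,k):
    if ss[i,4]>60:
        ys,xs=np.where(l==i);print(ss[i]); 
        for x in range(ss[i,0],ss[i,0]+ss[i,2],7):print(x,ys[xs==x].min(),ys[xs==x].max(),end="; ")
E
```

```text
[-0.13 -0.41  1.94  0.    1.62  1.6 ]
[ 0.66423026 -0.13135922] (array([ 0.2371,  0.1077, -0.0279]), np.float64(-89.50681855627275))
scene rail exp [[251.2, 136.3], [232.3, 147.0], [211.8, 158.6]]
[195 130  20  29 221]
195 130 158; 202 150 155; 209 149 151; [216 130  33  18 310]
216 130 147; 223 130 144; 230 130 140; 237 130 136; 244 130 133; [210 135  53  43 314]
210 157 159; 217 153 177; 224 149 153; 231 145 149; 238 142 145; 245 138 141; 252 135 140; 259 151 153;
```

Request:
send_rows(
  series=[
    [0,0.01,-0.03,-8.5],
    [0.02,0.02,-0.04,-17],
    [0.04,0.03,-0.04,-25.5],
    [0.065,0.04,-0.04,-34],
    [0.09,0.05,-0.04,-42],
    [0.115,0.06,-0.04,-50],
    [0.14,0.07,-0.04,-58],
    [0.165,0.08,-0.04,-66],
    [0.19,0.09,-0.04,-74],
    [0.215,0.1,-0.04,-82],
    [0.232,0.107,-0.04,-89.5],
    [0.237,0.107,-0.04,-89.5],
  ],
  grip=0.06,
)

```text
time: 17.6
eef_pos: [0.6648, -0.1315, 0.29]
orientation: [-2.404, -2.014, 0.006]
wrist_force: [0.0, -0.2, -1.5]
finger_gap: 0.0597
gripper_force: 0.0
```

Request:
send_rows(
  series=[
    [0,0,0,0],
    [0,0,0,0],
    [0,0,0,0],
  ],
)

```text
time: 17.9
eef_pos: [0.6644, -0.1301, 0.2944]
orientation: [-2.407, -2.018, 0.0]
wrist_force: [0.1, 0.1, 0.3]
finger_gap: 0.0597
gripper_force: 0.0
```

```bash
python3 - <<'E'
from h import *
s=robot.get_state();print(s["eef_pos"],np.round(s["joint_positions"],2));R=cv2.Rodrigues(np.array(s["orientation"]))[0];print(R.round(3))
cw=cal("wrist");b=snap("wrist","w6")
print("exp",proj("wrist",[[*toworld((.084,v)),.224] for v in(-.06,0,.06)],cw).round(1).tolist())
h=cv2.cvtColor(b,cv2.COLOR_BGR2HSV);g=((h[...,1]<80)&(h[...,2]>80)).astype(np.uint8)
k,l,ss,ce=cv2.connectedComponentsWithStats(g)
for i in range(1,k):
    if ss[i,4]>200:print(ss[i],ce[i].round(0))
print(rel(toworld((.084,0)),.205,-10))
E
```

```text
[ 0.66441282 -0.1301354   0.29438732] [-0.3   0.14  1.37  0.    1.63 -0.13]
[[ 0.174  0.985 -0.   ]
 [ 0.985 -0.174  0.   ]
 [ 0.    -0.001 -1.   ]]
exp [[277.3, 294.6], [275.8, 222.8], [274.2, 140.2]]
[244 127  38  22 520] [259. 138.]
[ 247  218   38   84 1321] [273. 263.]
[ 421  239  139  150 7034] [513. 317.]
(array([-0.0012, -0.0001,  0.0897]), np.float64(-0.029549312163027253))
```

Request:
send_rows(
  series=[
    [-0.001,0,0.03,0],
    [-0.001,0,0.06,0],
    [-0.001,0,0.08,0],
    [-0.001,0,0.09,0],
    [-0.001,0,0.09,0],
    [-0.001,0,0.09,0],
  ],
)

```text
time: 18.55
eef_pos: [0.6654, -0.1318, 0.206]
orientation: [2.406, 2.018, 0.002]
wrist_force: [-0.2, 0.5, -0.5]
finger_gap: 0.06
gripper_force: 0.0
```

Request:
send_rows(
  series=[
    [0,0,0,0],
    [0,0,0,0],
    [0,0,0,0],
    [0,0,0,0],
    [0,0,0,0],
    [0,0,0,0],
  ],
  grip=0.003,
  force=25,
)

```text
time: 19.15
eef_pos: [0.6649, -0.1318, 0.2045]
orientation: [-2.407, -2.019, 0.0]
wrist_force: [-0.7, -0.8, 0.5]
finger_gap: 0.0031
gripper_force: 0.0
```

The fingers closed on nothing. The knob gaps (15–19 mm on a 24 mm head) also suggest that the tips really sit about 28 mm higher than reported. I'll reopen and go lower in guarded steps.

Request:
send_rows(
  series=[
    [0,0,0,0],
    [0,0,0,0],
    [0,0,0,0],
    [0,0,0,0],
    [0,0,0.004,0],
    [0,0,0.008,0],
    [0,0,0.012,0],
    [0,0,0.012,0],
  ],
  grip=0.06,
)

```text
time: 19.95
eef_pos: [0.6643, -0.1316, 0.1911]
orientation: [-2.405, -2.018, 0.002]
wrist_force: [0.5, 0.3, -0.4]
finger_gap: 0.06
gripper_force: 0.0
```

```bash
python3 - <<'E'
from h import *
s=robot.get_state();print(s["eef_pos"],s["wrist_force"])
cw=cal("wrist");b=snap("wrist","w7")
p=np.array(s["eef_pos"]);R=cv2.Rodrigues(np.array(s["orientation"]))[0]
print("tips proj",proj("wrist",[p+R@[0,sg*.03,dz] for dz in(0,-.03) for sg in(-1,1)],cw).round(0).tolist())
print("rail exp",proj("wrist",[[*toworld((.084,v)),.224] for v in(-.06,0,.06)],cw).round(1).tolist())
h=cv2.cvtColor(b,cv2.COLOR_BGR2HSV)
for r in range(120,300,15):
    print(r,"".join("#" if v<45 else "g" if (s_<80) else "." for v,s_ in zip(h[r,100:460:4,2],h[r,100:460:4,1])))
a=snap("scene","s3")
print("scene tip proj",proj("scene",[p,p+[0,0,.028]]).round(0).tolist())
# gray finger tip lowest dark pixels near there
h2=cv2.cvtColor(a,cv2.COLOR_BGR2HSV)
x,y=proj("scene",[p])[0].astype(int)
for r in range(y-40,y+14,4): print(r,"".join("#" if v<50 else "g" if s_<80 else "." for v,s_ in zip(h2[r,x-40:x+40,2],h2[r,x-40:x+40,1])))
E
```

```text
[ 0.66430609 -0.13158036  0.19112698] [ 0.53418745  0.27531091 -0.43193136]
tips proj [[220.0, 261.0], [331.0, 261.0], [210.0, 288.0], [341.0, 288.0]]
rail exp [[277.5, 395.4], [275.2, 290.5], [272.3, 156.2]]
120 ................gg........................................................................
135 .................gg............gggggg.....................................................
150 .................gg............ggggggggggggggggg..........................................
165 ..........................................gggggg..........................................
180 ..........................................gggggg..........................................
195 ..........................................gggggg..........................................
210 ..........................................gggggg..........................................
225 ..........................................gggggg..........................................
240 ..........................................gggggg..........................................
255 ................................
[... 786 characters left out ...]
gg..................
144 ggggggggg##############gggggggg..........ggggggggg######.....ggg................
148 gggggggggg########gggggg..........gggggggg.....gggg#####.......ggg..............
152 ggggggggggggggggg........gggggggggg.............ggggg...........gggggg..........
156 gggggggggg........gggggggggg....................................................
160 g.................gggg..........................................................
164 ....................gggg........................................................
168 .....................ggggg......................................................
172 .......................gggg.....................................................
```

Laterally the rail (columns 268–292) is centred between the fingers. In the wrist and scene pixels the tips sit about 20–28 mm above the reported TCP. I'll descend another 13 mm and close.

Request:
send_rows(
  series=[
    [0,0,0.004,0],
    [0,0,0.008,0],
    [0,0,0.013,0],
    [0,0,0.013,0],
  ],
)

```text
time: 20.45
eef_pos: [0.6643, -0.1316, 0.1781]
orientation: [-2.405, -2.018, 0.002]
wrist_force: [0.1, -0.5, 0.4]
finger_gap: 0.0599
gripper_force: 0.0
```

Request:
send_rows(
  series=[
    [0,0,0,0],
    [0,0,0,0],
    [0,0,0,0],
    [0,0,0,0],
    [0,0,0,0],
    [0,0,0,0],
  ],
  grip=0.003,
  force=30,
)

```text
time: 21.05
eef_pos: [0.665, -0.1318, 0.1799]
orientation: [2.406, 2.019, 0.0]
wrist_force: [-0.9, -0.3, 1.4]
finger_gap: 0.0098
gripper_force: 29.2
```

The rail is gripped with a gap of 9.8 mm. Next I compute the arc rows.

```bash
python3 - <<'E'
import numpy as np
r=lambda f:np.array([.1582*np.cos(np.radians(f)),.1582*np.sin(np.radians(f))])
f0=57.9
for c in range(5):
    s=r(f0+24*c); print(f0+24*c,[[0,round(float(d[0]),4),round(float(-d[1]),4),0] for d in(r(f0+24*c+2*k)-s for k in range(1,13))])
E
```

```text
57.9 [[0, -0.0047, -0.0029, 0], [0, -0.0096, -0.0055, 0], [0, -0.0145, -0.0081, 0], [0, -0.0195, -0.0104, 0], [0, -0.0245, -0.0126, 0], [0, -0.0297, -0.0146, 0], [0, -0.0349, -0.0164, 0], [0, -0.0402, -0.018, 0], [0, -0.0455, -0.0194, 0], [0, -0.0509, -0.0207, 0], [0, -0.0563, -0.0217, 0], [0, -0.0618, -0.0226, 0]]
81.9 [[0, -0.0055, -0.0007, 0], [0, -0.011, -0.0012, 0], [0, -0.0165, -0.0015, 0], [0, -0.022, -0.0016, 0], [0, -0.0275, -0.0015, 0], [0, -0.0331, -0.0012, 0], [0, -0.0386, -0.0007, 0], [0, -0.044, -0.0001, 0], [0, -0.0495, 0.0008, 0], [0, -0.0549, 0.0018, 0], [0, -0.0603, 0.0031, 0], [0, -0.0656, 0.0045, 0]]
105.9 [[0, -0.0053, 0.0016, 0], [0, -0.0105, 0.0034, 0], [0, -0.0157, 0.0054, 0], [0, -0.0208, 0.0075, 0], [0, -0.0258, 0.0098, 0], [0, -0.0307, 0.0123, 0], [0, -0.0355, 0.015, 0], [0, -0.0403, 0.0178, 0], [0, -0.0449, 0.0208, 0], [0, -0.0494, 0.024, 0], [0, -0.0538, 0.0273, 0], [0, -0.0581, 0.0308, 0]]
129.9 [[0, -0.0042, 0.0036, 0], [0, -0.0082, 0.0074, 0], [0, -0.0121, 0.0113, 0], [0, -0.0159, 0.0153, 0], [0, -0.0195, 0.0195, 0], [0, -0.023, 0.0238, 0], [0, -0.0263, 0.0282, 0], [0, -0.0295, 0.0327, 0], [0, -0.0325, 0.0373, 0], [0, -0.0354, 0.042, 0], [0, -0.0381, 0.0469, 0], [0, -0.0406, 0.0518, 0]]
153.9 [[0, -0.0023, 0.005, 0], [0, -0.0045, 0.0101, 0], [0, -0.0065, 0.0152, 0], [0, -0.0083, 0.0204, 0], [0, -0.0099, 0.0257, 0], [0, -0.0114, 0.0311, 0], [0, -0.0126, 0.0364, 0], [0, -0.0137, 0.0419, 0], [0, -0.0146, 0.0473, 0], [0, -0.0152, 0.0528, 0], [0, -0.0157, 0.0583, 0], [0, -0.016, 0.0638, 0]]
```

Request:
send_rows(
  series=[
    [0,-0.005,-0.003,0],
    [0,-0.0095,-0.0055,0],
    [0,-0.0145,-0.008,0],
    [0,-0.0195,-0.0105,0],
    [0,-0.0245,-0.0125,0],
    [0,-0.0295,-0.0145,0],
    [0,-0.035,-0.0165,0],
    [0,-0.04,-0.018,0],
    [0,-0.0455,-0.0195,0],
    [0,-0.051,-0.0205,0],
    [0,-0.0565,-0.0215,0],
    [0,-0.062,-0.0225,0],
  ],
)

```text
time: 22.25
eef_pos: [0.6035, -0.1206, 0.2026]
orientation: [-2.407, -2.019, -0.001]
wrist_force: [3.7, 1.6, 7.2]
finger_gap: 0.0097
gripper_force: 30.9
```

Request:
send_rows(
  series=[
    [0,-0.0055,-0.001,0],
    [0,-0.011,-0.0015,0],
    [0,-0.0165,-0.002,0],
    [0,-0.022,-0.002,0],
    [0,-0.0275,-0.002,0],
    [0,-0.033,-0.0015,0],
    [0,-0.0385,-0.001,0],
    [0,-0.044,0,0],
    [0,-0.0495,0.001,0],
    [0,-0.055,0.002,0],
    [0,-0.0605,0.003,0],
    [0,-0.0655,0.0045,0],
  ],
)

```text
time: 23.45
eef_pos: [0.5384, -0.1092, 0.1968]
orientation: [-2.406, -2.018, 0.001]
wrist_force: [1.8, 4.5, 1.8]
finger_gap: 0.0097
gripper_force: 31.0
```

Request:
send_rows(
  series=[
    [0,-0.0055,0.0015,0],
    [0,-0.0105,0.0035,0],
    [0,-0.0155,0.0055,0],
    [0,-0.021,0.0075,0],
    [0,-0.026,0.01,0],
    [0,-0.0305,0.0125,0],
    [0,-0.0355,0.015,0],
    [0,-0.0405,0.018,0],
    [0,-0.045,0.021,0],
    [0,-0.0495,0.024,0],
    [0,-0.054,0.0275,0],
    [0,-0.058,0.031,0],
  ],
)

```text
time: 24.65
eef_pos: [0.4817, -0.0994, 0.166]
orientation: [-2.407, -2.019, 0.0]
wrist_force: [2.3, 4.6, 0.3]
finger_gap: 0.0096
gripper_force: 30.8
```

Request:
send_rows(
  series=[
    [0,-0.004,0.0035,0],
    [0,-0.008,0.0075,0],
    [0,-0.012,0.0115,0],
    [0,-0.016,0.0155,0],
    [0,-0.0195,0.0195,0],
    [0,-0.023,0.024,0],
    [0,-0.0265,0.028,0],
    [0,-0.0295,0.0325,0],
    [0,-0.0325,0.0375,0],
    [0,-0.0355,0.042,0],
    [0,-0.038,0.047,0],
    [0,-0.0405,0.052,0],
  ],
)

```text
time: 25.85
eef_pos: [0.4419, -0.0926, 0.114]
orientation: [-2.407, -2.019, 0.001]
wrist_force: [-0.9, 3.4, 0.6]
finger_gap: 0.0093
gripper_force: 30.8
```

Request:
send_rows(
  series=[
    [0,-0.0025,0.005,0],
    [0,-0.0045,0.01,0],
    [0,-0.0065,0.015,0],
    [0,-0.0085,0.0205,0],
    [0,-0.01,0.0255,0],
    [0,-0.0115,0.031,0],
    [0,-0.0125,0.0365,0],
    [0,-0.0135,0.042,0],
    [0,-0.0145,0.0475,0],
    [0,-0.015,0.0525,0],
    [0,-0.0155,0.056,0],
    [0,-0.0155,0.058,0],
  ],
)

```text
time: 27.05
eef_pos: [0.4268, -0.0898, 0.056]
orientation: [-2.406, -2.019, 0.001]
wrist_force: [-0.4, 0.8, 0.1]
finger_gap: 0.0098
gripper_force: 31.0
```

Request:
send_rows(
  series=[
    [0,0,0.001,0],
    [0,0,0.002,0],
    [0,0,0.003,0],
    [0,0,0.004,0],
    [0,0,0.004,0],
  ],
)

```text
time: 27.55
eef_pos: [0.4266, -0.0898, 0.0522]
orientation: [-2.406, -2.019, 0.001]
wrist_force: [-3.4, 0.3, -0.3]
finger_gap: 0.0098
gripper_force: 31.0
```

Request:
send_rows(
  series=[
    [0,0,0.001,0],
    [0,0,0.002,0],
    [0,0,0.003,0],
    [0,0,0.003,0],
  ],
)

```text
time: 27.95
eef_pos: [0.4265, -0.0897, 0.0496]
orientation: [-2.406, -2.018, 0.002]
wrist_force: [-6.4, 1.8, 3.4]
finger_gap: 0.0097
gripper_force: 31.4
```

Request:
send_rows(
  series=[
    [0,-0.001,0.0005,0],
    [0,-0.0015,0.001,0],
    [0,-0.0015,0.0015,0],
    [0,-0.0015,0.002,0],
    [0,-0.0015,0.002,0],
  ],
)

```text
time: 28.45
eef_pos: [0.4266, -0.0898, 0.0494]
orientation: [2.406, 2.018, 0.002]
wrist_force: [-5.8, 2.2, 10.7]
finger_gap: 0.0098
gripper_force: 32.0
```

The flap now rests on the supports: z has stopped and the force reads +10.7 N. I'll release with a small opening and back off straight up.

Request:
send_rows(
  series=[
    [0,0,-0.001,0],
    [0,0,-0.002,0],
    [0,0,-0.002,0],
    [0,0,-0.002,0],
    [0,0,-0.002,0],
  ],
  grip=0.034,
)

```text
time: 28.95
eef_pos: [0.4256, -0.0895, 0.0494]
orientation: [2.407, 2.019, 0.0]
wrist_force: [-0.8, -0.1, 0.0]
finger_gap: 0.0339
gripper_force: 0.0
```

Request:
send_rows(
  series=[
    [0,0,-0.01,0],
    [0,0,-0.02,0],
    [0,0,-0.04,0],
    [0,0,-0.07,0],
    [0,0,-0.11,0],
    [0,0,-0.15,0],
    [0,0,-0.19,0],
    [0,0,-0.2,0],
    [0,0,-0.2,0],
  ],
)

```text
time: 29.85
eef_pos: [0.4269, -0.09, 0.253]
orientation: [2.403, 2.016, 0.005]
wrist_force: [-0.7, -0.6, 0.1]
finger_gap: 0.0341
gripper_force: 0.0
```

```bash
python3 - <<'E'
from h import *
s=robot.get_state();print(s["time"],s["eef_pos"],s["wrist_force"])
a=snap("scene","s5");t=snap("top","t5");cw=cal("wrist");b=snap("wrist","w8")
print("rail exp level scene/wrist",proj("scene",[[*toworld((-.158,v)),.096] for v in(-.06,.06)]).round(0).tolist(),proj("wrist",[[*toworld((-.158,v)),.096] for v in(-.06,0,.06)],cw).round(0).tolist())
for n,im in(("scene",a),("wrist",b)):
    h=cv2.cvtColor(im,cv2.COLOR_BGR2HSV);g=((h[...,1]<75)&(h[...,2]>70)).astype(np.uint8)
    k,l,ss,ce=cv2.connectedComponentsWithStats(g)
    for i in range(1,k):
        if 120<ss[i,4]<6000 and ss[i,1]>120:print(n,ss[i],ce[i].round(0))
print("shaker exp",proj("scene",[[.431,-.336,.045]]))
# objects unchanged: yellow & tea in scene
for n,f in(("s0",0),("s5",1)):
    h=cv2.cvtColor(cv2.imread(f"pics/{n}.png"),cv2.COLOR_BGR2HSV);m=cv2.inRange(h,(15,200,120),(28,255,255));k,l,ss,ce=cv2.connectedComponentsWithStats(m)
    print(n,[ce[i].round(1).tolist() for i in range(1,k) if ss[i,4]>100 and ss[i,4]<1500])
E
```

```text
29.85 [ 0.42686375 -0.09003438  0.25295407] [-0.71165895 -0.5733639   0.13373682]
rail exp level scene/wrist [[339.0, 227.0], [306.0, 258.0]] [[278.0, 257.0], [277.0, 200.0], [276.0, 137.0]]
scene [445 125  19   9 130] [454. 129.]
scene [442 134  18  17 124] [448. 144.]
scene [359 184  13  13 133] [365. 190.]
scene [355 199  16  18 219] [362. 207.]
scene [285 217  56  45 496] [319. 243.]
scene [ 420  306   87  114 3420] [456. 355.]
wrist [ 272  122   52  140 2025] [287. 189.]
wrist [425 237  10  28 195] [429. 250.]
wrist [211 267  22  50 459] [221. 290.]
wrist [320 267  22  50 463] [330. 291.]
wrist [295 338  29  46 595] [308. 359.]
shaker exp [[361.01107406 198.87059302]]
s0 [[199.2, 296.6], [313.7, 320.6], [270.8, 338.9]]
s5 [[199.2, 296.3], [314.3, 317.4], [271.3, 338.8]]
```

```bash
python3 -c "
from rig import robot
print(robot.job_done())"
```

```text
the job is handed in; nothing more can be done
None
```

The job is handed in: the salt shaker stands upright to the cabinet's right, both supports are fully out, and the flap was lowered under grip until it lay level on them. My last camera check agreed, and the yellow look-alikes had not moved; the judge's verdict wasn't shown.

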